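# Lock the wand light into its charging dock

## Robot

A 6-joint arm with a two-finger parallel gripper is mounted at the origin on a cart in front of the work surface, level with it; the furniture and walls round the work are solid. World frame = base frame: x ahead of the robot, y to its left, z up, the work surface at z = 0. Lengths are in m, angles in rad, forces in N, time in s.
With the tool pointing down it reaches from about 0.35 to 0.775 m from the base axis. Payload 7.3 kg.
Tool frame: the origin (TCP) lies midway between the tips of the shut fingers; the grasp point (between the pads) lies 19 mm behind it; z points along the fingers, y is the line along which they close (so a half turn about z gives the same grasp; the last joint's range is limited). The gripper opens to 92 mm and grips with 3 to 60 N. Pads are 19 mm wide; open, the fingers measure 130 mm over their backs; the gripper's body (75 mm by 190 mm) begins 47 mm behind the grasp point.
Start: joints at [1.086, 0.342, 1.524, -0, 1.275, -0.146], TCP at [0.174, 0.495, 0.227] pointing down, gripper open.
Joint ranges: [-2.53, 2.53], [-0.77, 2.02], [0.04, 2.7], [-1, 4.14], [0.28, 2.66], [-3.11, 3.11]. Speed limits (rad/s): [2.57, 2.57, 3.14, 3.14, 3.14, 3.14].

## Interface

Orientations are given as [roll, pitch, yaw] about the fixed x, y, z axes, in that order (R = Rz(yaw) Ry(pitch) Rx(roll)).
In Python, from cell import robot, read_camera, camera_params, nets gives the robot as it stands. The module is installed in compiled form; this text tells all that it offers.
- The arm moves only by the tool step_arm, never from a script. Its argument "steps" is a list of rows, each an object of numbers: "x", "y", "z": the shift along the tool's x, y, z as a fraction of full scale; "rx", "ry", "rz": the turn, a rotation vector about the tool's x, y, z as a fraction of full scale; "claw": the opening, from -1 (shut) to 1 (fully open). In form: [{"x": .., "y": .., "z": .., "rx": .., "ry": .., "rz": .., "claw": ..}, ...]. A call has 1 to 12 rows; each row is the pose to reach, as a shift and turn from the pose commanded when the call began, along the tool's axes at that moment; what a row does not reach only later rows make up. Full scale, the value 1, is 750 mm for a shift and pi/4 rad for a turn. A row lasts 1/12 s, in which the tool goes at most 41.7 mm and 7.16 degrees, less where a joint would pass 70% of its speed; a pose out of reach is approached as far as the arm can. A call with a number of a shift or a turn outside -1 to 1 is refused whole. A call with a gripper value outside its range is refused whole. The fingers move at their own pace and stop on an object; "squeeze" is the grip in N (left out, the last holds). Time passes only in rows, so rows that repeat a pose let the fingers close. It gives the time, the measured TCP pose, the force, the opening and the grip force at its end, in the units of the state.
- robot.observe(): the state, without advancing time (a new reading comes with each control period).
- read_camera(name): name is "side" or "top" or "wrist"; returns (picture, depth): 480x640x3 uint8, blue, green, red; 480x640 float32, m along the optical axis (not along the pixel's ray), 0 where there is no reading.
- camera_params(name): a dict with "fx", "fy", "cx", "cy" (pixels), "R" (3x3) and "t" (3): a world point X has camera coordinates R X + t; the wrist camera has in their place "hand_eye" (4x4, takes a point from camera to tool coordinates, whose origin is the TCP and whose axes are the flange's). Camera axes: x right, y down, z forward; pixel columns grow to the right and rows downward; lengths in m; the calibration is good to about 2 mm. A picture is of the moment at which its call begins: read the wrist's pose just before it. camera_params takes no time and is no camera call.
- robot.hand_in(): hands the job in; it is judged then, once.
Trained networks look in the newest picture that a camera, given by its name, has taken for a name from the list of things; names that differ only in an ending like _2 or _b are one class to them, and where a whole thing is asked for, a point or a joint stands for the part that bears it (a point fixed in the world has none). Each returns a list of dicts, best first, with "conf" (0 to 1); they miss things now and then, are a little off and sometimes report something else, mostly with a low value. They report only what shows in the picture. A call takes as long as a camera call.
- nets.masks_of(camera, query): "region" (480x640 bool, what is visible of it) and "box" ([left, top, right, bottom] in pixels, round what is visible of it).
- nets.landmark_of(camera, query): "pixel" ([row, column] in pixels: a listed point, or the origin of a listed thing).
The state is a dict: "time": time; "qpos": joint angles; "qvel": joint speeds; "joint_efforts": joint torques, N m; "tool_pos": TCP position; "tool_rot": TCP orientation; "contact_force": force on the tool from outside, world axes, zero at the start; "torque": the same for the moment, N m; "opening": finger opening in m; "grip_force": force on a finger pad.
Only numpy, scipy, OpenCV 4.12 (cv2) and the standard library are available. Lean on these libraries where they do the work, as an engineer would, in place of code of your own. Each camera call takes 0.05 s, during which the arm holds its last target. There are 200 camera calls.

## Task

We are about to drive off: lay the white wand light centred lengthwise in both saddles of the charging dock, button side up, and let go of it. Then swing the dock's hold-down lever over it until it is fully shut. Leave the travel mug, the salt shaker and the scouring pad where they are.

Things in the scene. Friction and masses are not known exactly. Their poses are not given: they have to be found in the camera images.
- dock: Grey charging dock, fixed. Plate 200 (x) x 100 (y) x 8 mm, origin at its underside's centre. U-shaped saddles, 22 mm thick, at x = -58 and +58: floor 14 mm above the worktop, 51 mm wide inside; cheeks flare to 68 mm inside, 79 outside, at 37 mm height. 94 mm between saddles is free for fingers. At x = -58: hinge ears 54 mm high at y = +43, rest post 44 mm high at y = -44.
- cradle (a point): Centre of the dock's cradle: midway between the saddles, at the height of the saddle floors (14 mm above the worktop). Axes as the dock's. The light's origin belongs here.
- lever (a joint): Hold-down lever's angle, rad: 0 fully shut (level across the -x saddle, underside 29 mm over the saddle floor: closes over the light with 2 to 5 mm play, at its end stop), grows as it opens, 1.57 upright (its end 175 mm above the worktop), 2.3 leaning fully back. Starts at 1.7 to 2.2. Stiff hinge: stays where it is left; about 1.5 N at the grip moves it.
- lever_grip (a point): Centre of the steel lever's black grip: 22 mm wide (along dock x), 42 mm long, 12 mm thick. The hinge axis is parallel to dock x at dock y = +43, z = 48 mm; the grip is 104 mm from it, at dock x = -58: at angle a, dock y = 43 - 104 cos(a), z = 48 + 104 sin(a). Turns with the lever; its x axis is dock x.
- wand_light: White wand-shaped rechargeable light, its head end bent a little sideways, loose, 175 mm long (its y axis), 37 mm wide (x), 24 mm high, 27 mm over the small black button on top; 0.08 to 0.15 kg. It lies button up on the worktop. Origin at the centre of its underside. Grasp it across its width at the middle.
- travel_mug: Bystander: black travel mug with lid, 88 mm across, 120 mm high. Origin at the centre of its underside.
- salt_shaker: Bystander: salt shaker with grey cap, 44 mm across, 90 mm high. Origin at the centre of its underside.
- scourer: Bystander: green scouring pad 61 x 91 x 11 mm lying flat. Origin at the centre of its underside.

How it is judged:
By the outcome, as a careful person would: the job done as asked, in the order asked, and still so for the second after the job is handed in, with the robot touching nothing.
It also fails if it takes over 64 s, if anything falls off the work surface, if the arm or the gripper's body presses on something with over 40 N, if the wrist force passes 120 N, or if a joint passes its speed limit or range.

## Working session

There is one attempt and no reset: what is moved stays moved. The work goes in short steps, Python scripts to look and compute and a tool call to move; the robot and the scene stay as the last step left them, time stands still between calls to the robot, and variables do not carry over. Pictures are saved under pics/ and viewed, at most 10 in all, crops included, and the job is handed in when it is done.

Besides the shell and the picture viewer there is one more tool, called after "Emit:" as name([rows], argument=value, ...), one row to a line, values as JSON. step_arm: Moves the arm, as the interface text tells. Its arguments: {"type":"object","properties":{"steps":{"type":"array","items":{"type":"object","properties":{"x":{"type":"number","minimum":-1,"maximum":1},"y":{"type":"number","minimum":-1,"maximum":1},"z":{"type":"number","minimum":-1,"maximum":1},"rx":{"type":"number","minimum":-1,"maximum":1},"ry":{"type":"number","minimum":-1,"maximum":1},"rz":{"type":"number","minimum":-1,"maximum":1},"claw":{"type":"number"}}}},"squeeze":{"type":"number"}},"required":["steps"]}

```bash
mkdir -p pics
cat > h.py <<'E'
import numpy as np, cv2
from scipy.spatial.transform import Rotation as Ro
from cell import robot, read_camera, camera_params, nets
def cam(name):
    p=camera_params(name); K=np.array([[p['fx'],0,p['cx']],[0,p['fy'],p['cy']],[0,0,1]])
    if 'R' in p: R=np.array(p['R']);t=np.array(p['t'])
    else:
        s=robot.observe(); H=np.array(p['hand_eye']); T=np.eye(4)
        T[:3,:3]=Ro.from_euler('xyz',s['tool_rot']).as_matrix(); T[:3,3]=s['tool_pos']
        W=np.linalg.inv(T@H); R=W[:3,:3]; t=W[:3,3]
    return K,R,t
def cloud(c,d):
    K,R,t=c; v,u=np.mgrid[:480,:640]
    P=np.stack([(u-K[0,2])/K[0,0]*d,(v-K[1,2])/K[1,1]*d,d],-1)
    return (P-t)@R
def tri(c1,px1,c2,px2):
    P=[c[0]@np.c_[c[1],c[2]] for c in (c1,c2)]
    X=cv2.triangulatePoints(P[0],P[1],np.array(px1[::-1],float),np.array(px2[::-1],float))[:,0]
    return X[:3]/X[3]
def proj(c,X):
    q=c[0]@(c[1]@np.asarray(X)+c[2]); return q[:2]/q[2]
E
cat > a.py <<'E'
from h import *
print(robot.observe())
ims=[];L={};C={}
for n in ('top','side'):
    C[n]=cam(n); im,d=read_camera(n); ims.append(im); pc=cloud(C[n],d)
    print(n,'campos',(-C[n][1].T@C[n][2]).round(3))
    np.savez('pics/%s.npz'%n,im=im,d=d,pc=pc)
    for q in ('dock','wand_light','lever','travel_mug','salt_shaker','scourer'):
        for m in nets.masks_of(n,q)[:2]:
            P=pc[m['region']&(d>0)]
            if len(P): print(q,round(m['conf'],2),m['box'],len(P),np.percentile(P,[2,50,98],axis=0).round(3).tolist())
    for q in ('cradle','lever_grip','wand_light','dock','travel_mug'):
        r=nets.landmark_of(n,q); 
        if r: L[n,q]=r[0]['pixel']; p=r[0]['pixel']; print(' lm',q,round(r[0]['conf'],2),np.round(p), pc[int(p[0]),int(p[1])].round(3))
for q in ('cradle','lever_grip','wand_light','dock','travel_mug'):
    if ('top',q) in L and ('side',q) in L: print('tri',q,tri(C['top'],L['top',q],C['side'],L['side',q]).round(4))
cv2.imwrite('pics/top.png',ims[0]);cv2.imwrite('pics/side.png',ims[1])
E
python3 a.py
```

```text
{'time': 0.0, 'qpos': array([ 1.08600147e+00,  3.42748353e-01,  1.52502676e+00, -1.53361501e-05,
        1.27541355e+00, -1.45969857e-01]), 'qvel': array([-0.00059451, -0.00022749,  0.00074833, -0.00045421, -0.00114912,
        0.00059609]), 'joint_efforts': array([-3.04554296e-04, -4.31236446e+01, -2.44223696e+01,  7.18862540e-02,
        5.56028215e-02, -1.12452753e-04]), 'tool_pos': array([0.17427095, 0.49478937, 0.22602827]), 'tool_rot': array([-3.14001148e+00, -2.17634052e-04,  2.80277196e+00]), 'contact_force': array([-0.24744769,  0.12867401,  0.19894945]), 'torque': array([0.03142703, 0.02446326, 0.01585386]), 'grip_force': 0.0, 'opening': 0.09170144906680668}
top campos [-0.127 -0.304  1.104]
dock 0.79 [254.4, 244.2, 332.2, 313.9] 2938 [[0.419, -0.031, 0.002], [0.496, 0.025, 0.009], [0.61, 0.098, 0.157]]
wand_light 0.79 [196.8, 224.8, 251.3, 265.0] 659 [[0.439, 0.22, -0.0], [0.513, 0.26, 0.021], [0.591, 0.298, 0.027]]
lever 0.77 [255.3, 246.7, 278.0, 283.0] 299 [[0.442, 0.055, 0.05], [0.452, 0.086, 0.121], [0.463, 0.107, 0.165]]
lever 0.56 [254.9, 245.7, 333.3, 316.2] 2939 [
[... 1021 characters left out ...]
73, 0.092], [0.822, 0.086, 0.12]]
salt_shaker 0.89 [241.2, 256.3, 260.4, 294.5] 573 [[0.728, 0.113, 0.005], [0.745, 0.175, 0.046], [0.768, 0.183, 0.089]]
scourer 0.76 [380.6, 204.6, 401.9, 223.7] 275 [[0.346, -0.371, -0.0], [0.379, -0.29, 0.01], [0.411, -0.25, 0.013]]
 lm cradle 0.63 [262. 347.] [0.521 0.028 0.01 ]
 lm lever_grip 0.5 [221. 372.] [0.463 0.114 0.161]
 lm wand_light 0.56 [313. 347.] [0.522 0.277 0.017]
 lm dock 0.98 [261. 349.] [0.515 0.018 0.008]
 lm travel_mug 0.75 [262. 245.] [0.76  0.168 0.081]
tri cradle [0.5226 0.0139 0.0037]
tri lever_grip [0.4564 0.0976 0.1511]
tri wand_light [ 0.5265  0.2466 -0.0019]
tri dock [0.5118 0.0178 0.0047]
tri travel_mug [0.7816 0.0429 0.0109]
```

View pics/top.png

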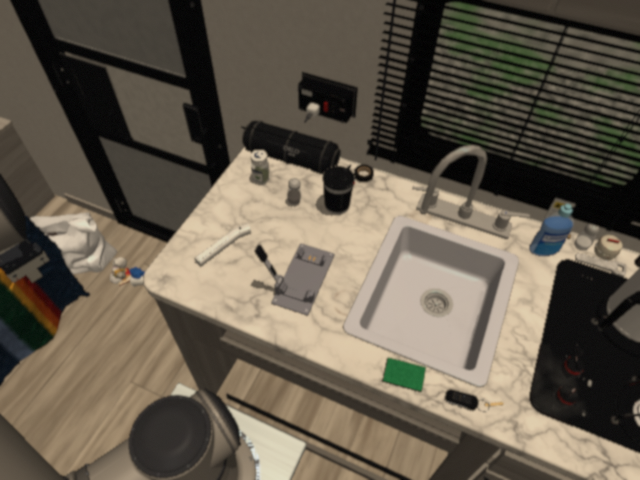

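View pics/side.png

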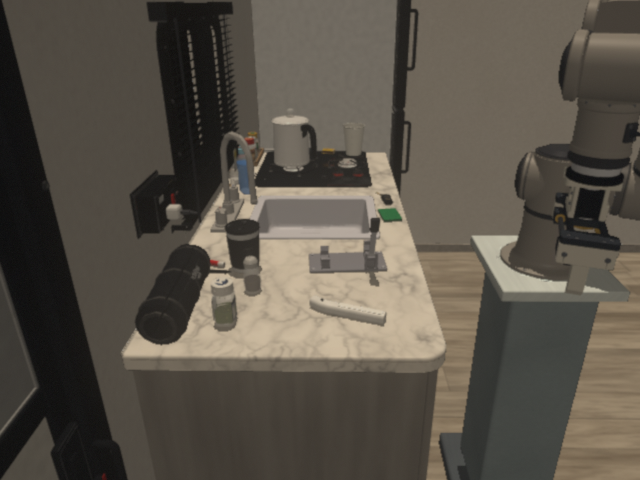

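Top shows the wand from (197,260) to (250,230), the dock around (303,280) and the lever leaning back at (260,252). Side agrees: the wand is at (347,313), the lever at (374,225). The lever is on the dock's robot side, so dock x is roughly world x. Next I'll fit the wand and dock outlines.

```bash
cat > b.py <<'E'
from h import *
print(np.array(camera_params('wrist')['hand_eye']).round(4).tolist(), camera_params('wrist')['fx'])
for n in ('top','side'):
    pc=np.load('pics/%s.npz'%n)['pc']
    z=pc[...,2]
    a=pc[(z>.012)&(z<.04)&(pc[...,0]>.4)&(pc[...,0]<.65)&(pc[...,1]>.18)&(pc[...,1]<.33)]
    b=pc[(z>.005)&(z<.012)&(pc[...,0]>.38)&(pc[...,0]<.65)&(pc[...,1]>-.1)&(pc[...,1]<.11)]
    for k,P in (('wand',a),('dock',b)):
        print(n,k,len(P),np.median(P[:,2]).round(4),cv2.minAreaRect((P[:,:2]*1000).astype(np.float32)))
E
python3 b.py
```

```text
[[-0.0001, -0.9605, -0.2784, 0.0736], [1.0, -0.0001, 0.0001, -0.0006], [-0.0002, -0.2784, 0.9605, -0.1572], [0.0, 0.0, 0.0, 1.0]] 333.34727164815763
top wand 560 0.0218 ((519.3480834960938, 259.9189147949219), (33.25906753540039, 171.4011688232422), 68.23641204833984)
top dock 1718 0.0079 ((517.8817749023438, 0.15024566650390625), (258.7580261230469, 200.78480529785156), 2.0424327850341797)
side wand 759 0.0223 ((525.6533203125, 265.9056396484375), (32.33237838745117, 175.42843627929688), 66.83302307128906)
side dock 1067 0.0082 ((519.58251953125, 24.481353759765625), (200.1968536376953, 107.3704605102539), 5.48856782913208)
```

Emit:
step_arm([
  {"x": -0.539, "y": -0.143, "z": -0.03, "rz": 1, "claw": 1},
  {"x": -0.539, "y": -0.143, "z": -0.03, "rz": 1, "claw": 1},
  {"x": -0.539, "y": -0.143, "z": -0.03, "rz": 1, "claw": 1},
  {"x": -0.539, "y": -0.143, "z": -0.03, "rz": 1, "claw": 1},
  {"x": -0.539, "y": -0.143, "z": -0.03, "rz": 1, "claw": 1},
  {"x": -0.539, "y": -0.143, "z": -0.03, "rz": 1, "claw": 1},
  {"x": -0.539, "y": -0.143, "z": -0.03, "rz": 1, "claw": 1},
  {"x": -0.539, "y": -0.143, "z": -0.03, "rz": 1, "claw": 1},
  {"x": -0.539, "y": -0.143, "z": -0.03, "rz": 1, "claw": 1},
  {"x": -0.539, "y": -0.143, "z": -0.03, "rz": 1, "claw": 1},
  {"x": -0.539, "y": -0.143, "z": -0.03, "rz": 1, "claw": 1},
])

```text
$.steps[0]: bad value
```

Emit:
step_arm([
  {"rz": 1},
  {"rz": 1},
  {"rz": 1},
  {"rz": 1},
  {"rz": 1},
  {"rz": 1},
  {"rz": 1},
])

```text
$.steps[0]: bad value
```

Emit:
step_arm([
  {"rz": 1},
  {"rz": 1},
  {"rz": 1},
  {"rz": 1},
  {"rz": 1},
  {"rz": 1},
  {"rz": 1},
])

```text
$.steps[0]: bad value
```

Emit:
step_arm([
  {"rz": 1},
  {"rz": 1},
  {"rz": 1},
  {"rz": 1},
  {"rz": 1},
  {"rz": 1},
  {"rz": 1},
  {"rz": 1},
])

```text
$.steps[0]: bad value
```

```bash
cat > c.py <<'E'
from h import *
import sys
tag=sys.argv[1]
s=robot.observe();print(s['time'],s['tool_pos'].round(4),s['tool_rot'].round(4),s['qpos'].round(2))
c=cam('wrist');im,d=read_camera('wrist');pc=cloud(c,d)
np.savez('pics/%s.npz'%tag,im=im,d=d,pc=pc,K=c[0],R=c[1],t=c[2])
for q in sys.argv[2:]:
    for m in nets.masks_of('wrist',q)[:1]:
        P=pc[m['region']&(d>0)]; print(q,round(m['conf'],2),m['box'],np.percentile(P,[2,50,98],axis=0).round(4).tolist())
        M=m['region']&(d>0)
        if q=='wand_light': M&=(pc[...,2]>.012)
        if q=='dock': M&=(pc[...,2]>.004)&(pc[...,2]<.011)
        Q=pc[M]; print('  rect',cv2.minAreaRect((Q[:,:2]*1000).astype(np.float32)),'z',np.percentile(Q[:,2],[10,50,90,99]).round(4))
    for r in nets.landmark_of('wrist',q)[:1]:
        p=r['pixel'];print('  lm',round(r['conf'],2),np.round(p,1),pc[int(p[0]),int(p[1])].round(4))
cv2.imwrite('pics/%s.png'%tag,im)
E
python3 c.py w1 wand_light dock cradle lever_grip
```

```text
1.2 [0.1745 0.4952 0.2267] [3.1415 0.     2.8028] [ 1.09  0.34  1.52  0.    1.28 -0.15]
```

View pics/w1.png

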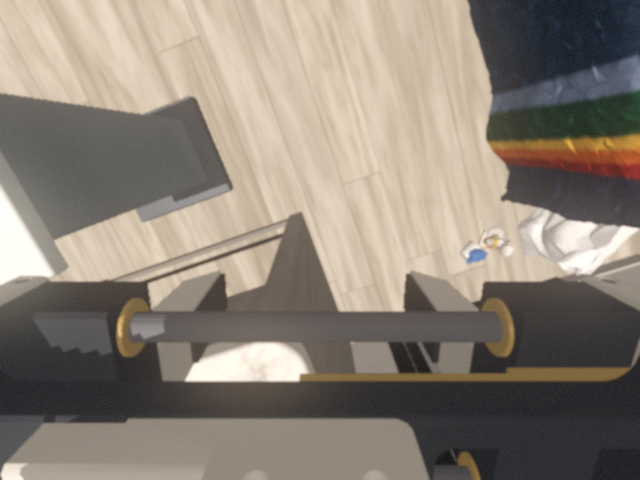

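The moves were refused and nothing has moved. The wrist picture shows only the floor, with the fingers at about (190,330) and (440,330). I'll resend with every field filled in.

Emit:
step_arm([
  {"x": -0.539, "y": -0.143, "z": -0.03, "rx": 0.0, "ry": 0.0, "rz": 0.99, "claw": 1.0},
  {"x": -0.539, "y": -0.143, "z": -0.03, "rx": 0.0, "ry": 0.0, "rz": 0.99, "claw": 1.0},
  {"x": -0.539, "y": -0.143, "z": -0.03, "rx": 0.0, "ry": 0.0, "rz": 0.99, "claw": 1.0},
  {"x": -0.539, "y": -0.143, "z": -0.03, "rx": 0.0, "ry": 0.0, "rz": 0.99, "claw": 1.0},
  {"x": -0.539, "y": -0.143, "z": -0.03, "rx": 0.0, "ry": 0.0, "rz": 0.99, "claw": 1.0},
  {"x": -0.539, "y": -0.143, "z": -0.03, "rx": 0.0, "ry": 0.0, "rz": 0.99, "claw": 1.0},
  {"x": -0.539, "y": -0.143, "z": -0.03, "rx": 0.0, "ry": 0.0, "rz": 0.99, "claw": 1.0},
  {"x": -0.539, "y": -0.143, "z": -0.03, "rx": 0.0, "ry": 0.0, "rz": 0.99, "claw": 1.0},
  {"x": -0.539, "y": -0.143, "z": -0.03, "rx": 0.0, "ry": 0.0, "rz": 0.99, "claw": 1.0},
  {"x": -0.539, "y": -0.143, "z": -0.03, "rx": 0.0, "ry": 0.0, "rz": 0.99, "claw": 1.0},
  {"x": -0.539, "y": -0.143, "z": -0.03, "rx": 0.0, "ry": 0.0, "rz": 0.99, "claw": 1.0},
])

```text
time: 2.57
tool_pos: [0.5254, 0.2551, 0.249]
tool_rot: [3.14, 0.003, 2.02]
contact_force: [-1.0, 0.0, 0.1]
opening: 0.0919
grip_force: 0.0
```

Emit:
step_arm([
  {"x": 0, "y": 0, "z": 0, "rx": 0, "ry": 0, "rz": 0.99, "claw": 1},
  {"x": 0, "y": 0, "z": 0, "rx": 0, "ry": 0, "rz": 0.99, "claw": 1},
  {"x": 0, "y": 0, "z": 0, "rx": 0, "ry": 0, "rz": 0.99, "claw": 1},
  {"x": 0, "y": 0, "z": 0, "rx": 0, "ry": 0, "rz": 0.99, "claw": 1},
  {"x": 0, "y": 0, "z": 0, "rx": 0, "ry": 0, "rz": 0.99, "claw": 1},
  {"x": 0, "y": 0, "z": 0, "rx": 0, "ry": 0, "rz": 0.99, "claw": 1},
  {"x": 0, "y": 0, "z": 0, "rx": 0, "ry": 0, "rz": 0.99, "claw": 1},
])

```text
time: 3.15
tool_pos: [0.5199, 0.2598, 0.2491]
tool_rot: [-3.141, 0.0, 1.241]
contact_force: [0.5, 0.1, 0.2]
opening: 0.0916
grip_force: 0.0
```

Emit:
step_arm([
  {"x": 0, "y": 0, "z": 0, "rx": 0, "ry": 0, "rz": 0.99, "claw": 1},
  {"x": 0, "y": 0, "z": 0, "rx": 0, "ry": 0, "rz": 0.99, "claw": 1},
  {"x": 0, "y": 0, "z": 0, "rx": 0, "ry": 0, "rz": 0.99, "claw": 1},
  {"x": 0, "y": 0, "z": 0, "rx": 0, "ry": 0, "rz": 0.99, "claw": 1},
  {"x": 0, "y": 0, "z": 0, "rx": 0, "ry": 0, "rz": 0.99, "claw": 1},
  {"x": 0, "y": 0, "z": 0, "rx": 0, "ry": 0, "rz": 0.99, "claw": 1},
  {"x": 0, "y": 0, "z": 0, "rx": 0, "ry": 0, "rz": 0.99, "claw": 1},
])

```text
time: 3.73
tool_pos: [0.5199, 0.2598, 0.2492]
tool_rot: [-3.141, 0.0, 0.464]
contact_force: [-0.1, 0.6, -0.1]
opening: 0.0919
grip_force: 0.0
```

Emit:
step_arm([
  {"x": 0, "y": 0, "z": 0, "rx": 0, "ry": 0, "rz": 0.99, "claw": 1},
  {"x": 0, "y": 0, "z": 0, "rx": 0, "ry": 0, "rz": 0.99, "claw": 1},
  {"x": 0, "y": 0, "z": 0, "rx": 0, "ry": 0, "rz": 0.99, "claw": 1},
  {"x": 0, "y": 0, "z": 0, "rx": 0, "ry": 0, "rz": 0.99, "claw": 1},
  {"x": 0, "y": 0, "z": 0, "rx": 0, "ry": 0, "rz": 0.99, "claw": 1},
  {"x": 0, "y": 0, "z": 0, "rx": 0, "ry": 0, "rz": 0.99, "claw": 1},
  {"x": 0, "y": 0, "z": 0, "rx": 0, "ry": 0, "rz": 0.99, "claw": 1},
  {"x": 0, "y": 0, "z": 0, "rx": 0, "ry": 0, "rz": 0.99, "claw": 1},
])

```text
time: 4.4
tool_pos: [0.5199, 0.2598, 0.2491]
tool_rot: [3.142, 0.0, -0.308]
contact_force: [-0.2, 0.2, 0.2]
opening: 0.0917
grip_force: 0.0
```

```bash
python3 c.py w2 wand_light dock cradle lever_grip
```

```text
4.4 [0.5199 0.2598 0.2491] [ 3.1416e+00  1.0000e-04 -3.0830e-01] [0.33 0.43 1.32 0.   1.39 2.21]
wand_light 0.81 [299.4, 129.9, 335.6, 274.2] [[0.4473, 0.2229, 0.0133], [0.5326, 0.2605, 0.0224], [0.6005, 0.2958, 0.025]]
  rect ((524.7658081054688, 261.7718200683594), (33.836570739746094, 173.64599609375), 67.04170989990234) z [0.0185 0.0225 0.0241 0.0254]
  lm 0.57 [201.5 313.8] [0.5281 0.2589 0.0237]
dock 0.64 [446.2, 37.7, 587.5, 272.0] [[0.4278, -0.0261, 0.0049], [0.5235, 0.0238, 0.0075], [0.6161, 0.1054, 0.1611]]
  rect ((520.2288208007812, 21.175060272216797), (199.42982482910156, 100.82499694824219), 4.042800426483154) z [0.0059 0.007  0.0082 0.0094]
  lm 0.76 [140.  507.6] [0.5252 0.0258 0.0076]
cradle 0.94 [446.3, 35.4, 584.0, 274.1] [[0.4282, -0.0257, 0.0052], [0.5233, 0.0237, 0.0075], [0.6158, 0.1054, 0.1609]]
  rect ((498.2866516113281, 38.71851348876953), (242.24728393554688, 154.76390075683594), 7.169571399688721) z [0.0061 0.0075 0.0348 0.1629]
  lm 0.61 [141.3 515.6] [0.5213 0.0171 0.0075]
lever_grip 0.97 [496.1, 205.3, 535.1, 272.5] [[0.4059, 0.036, -0.0007], [0.4639, 0.1008, 0.1456], [0.4675, 0.1106, 0.1646]]
  rect ((432.0425720214844, 52.738525390625), (131.70913696289062, 50.27865982055664), 50.65166473388672) z [0.0522 0.1456 0.1634 0.1649]
  lm 0.86 [252.4 525.7] [0.4639 0.1072 0.1629]
```

View pics/w2.png

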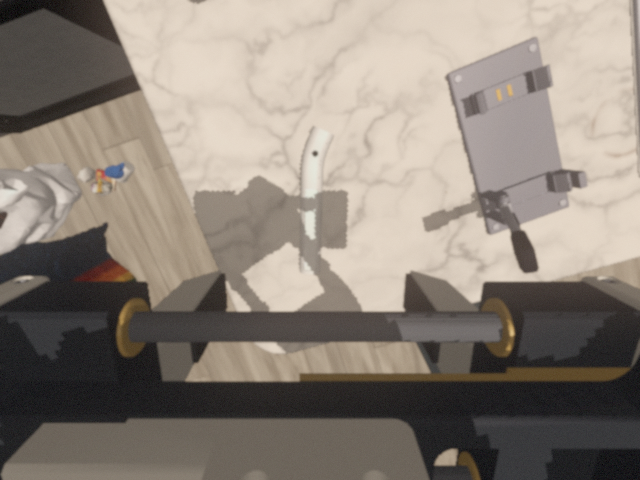

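Wand runs from (305,270) to the head end at (325,130), with the button at (315,153). The dock fit gives 199×101 mm, which matches the spec, with yaw 4.0°. Next, the wand's centreline profile.

```bash
cat > d.py <<'E'
from h import *
import sys
f=np.load('pics/%s.npz'%sys.argv[1]);pc=f['pc'];im=f['im'].astype(int)
c=np.array([.5248,.2618]);th=np.deg2rad(-22.96)
e=np.array([np.cos(th),np.sin(th)]);n=np.array([-e[1],e[0]])
P=pc[(pc[...,2]>.010)&(pc[...,2]<.03)]
D=P[:,:2]-c;s=D@e*1e3;w=D@n*1e3
for a in range(-90,91,10):
    k=(abs(s-a)<5)&(abs(w)<40)
    if k.sum()>3: print(a,k.sum(),w[k].min().round(1),w[k].max().round(1),((w[k].min()+w[k].max())/2).round(1),np.median(P[k][:,2]).round(4))
k=abs(w)<40;print(s[k&(abs(s)<110)].min(),s[k&(abs(s)<110)].max())
E
python3 d.py w2
```

```text
-90 27 -15.8 8.1 -3.8 0.022
-80 154 -17.0 9.0 -4.0 0.0224
-70 164 -15.9 9.8 -3.0 0.0225
-60 164 -15.5 10.5 -2.5 0.0228
-50 160 -15.2 10.0 -2.6 0.0227
-40 170 -14.3 10.8 -1.8 0.023
-30 170 -13.3 11.6 -0.9 0.0228
-20 173 -12.8 12.5 -0.2 0.0227
-10 187 -12.7 13.2 0.3 0.0228
0 182 -11.6 14.0 1.2 0.0229
10 192 -10.7 14.9 2.1 0.0226
20 190 -9.7 15.7 3.0 0.0223
30 202 -9.7 16.6 3.5 0.0223
40 200 -9.0 16.9 4.0 0.0223
50 203 -9.5 16.6 3.6 0.0223
60 217 -11.8 15.9 2.1 0.0225
70 226 -15.3 13.5 -0.9 0.0222
80 193 -17.0 10.8 -3.1 0.0224
90 11 -0.6 7.3 3.4 0.0212
-87.18122597994295 86.80234086472957
```

Emit:
step_arm([
  {"x": 0.0056, "y": -0.0061, "z": 0.0, "rx": 0, "ry": 0, "rz": 0.036, "claw": 0.4},
  {"x": 0.0056, "y": -0.0061, "z": 0.055, "rx": 0, "ry": 0, "rz": 0.036, "claw": 0.4},
  {"x": 0.0056, "y": -0.0061, "z": 0.11, "rx": 0, "ry": 0, "rz": 0.036, "claw": 0.4},
  {"x": 0.0056, "y": -0.0061, "z": 0.165, "rx": 0, "ry": 0, "rz": 0.036, "claw": 0.4},
  {"x": 0.0056, "y": -0.0061, "z": 0.22, "rx": 0, "ry": 0, "rz": 0.036, "claw": 0.4},
  {"x": 0.0056, "y": -0.0061, "z": 0.26, "rx": 0, "ry": 0, "rz": 0.036, "claw": 0.4},
  {"x": 0.0056, "y": -0.0061, "z": 0.3, "rx": 0, "ry": 0, "rz": 0.036, "claw": 0.4},
  {"x": 0.0056, "y": -0.0061, "z": 0.32, "rx": 0, "ry": 0, "rz": 0.036, "claw": 0.4},
  {"x": 0.0056, "y": -0.0061, "z": 0.3288, "rx": 0, "ry": 0, "rz": 0.036, "claw": 0.4},
  {"x": 0.0056, "y": -0.0061, "z": 0.3288, "rx": 0, "ry": 0, "rz": 0.036, "claw": 0.4},
  {"x": 0.0056, "y": -0.0061, "z": 0.3288, "rx": 0, "ry": 0, "rz": 0.036, "claw": 0.4},
], squeeze=15)

```text
time: 5.77
tool_pos: [0.5259, 0.2629, 0.0031]
tool_rot: [-3.141, -0.001, -0.336]
contact_force: [-0.2, 0.3, -0.0]
opening: 0.064
grip_force: 0.0
```

Emit:
step_arm([
  {"x": 0, "y": 0, "z": 0, "rx": 0, "ry": 0, "rz": 0, "claw": -1},
  {"x": 0, "y": 0, "z": 0, "rx": 0, "ry": 0, "rz": 0, "claw": -1},
  {"x": 0, "y": 0, "z": 0, "rx": 0, "ry": 0, "rz": 0, "claw": -1},
  {"x": 0, "y": 0, "z": 0, "rx": 0, "ry": 0, "rz": 0, "claw": -1},
  {"x": 0, "y": 0, "z": 0, "rx": 0, "ry": 0, "rz": 0, "claw": -1},
  {"x": 0, "y": 0, "z": 0, "rx": 0, "ry": 0, "rz": 0, "claw": -1},
  {"x": 0, "y": 0, "z": 0, "rx": 0, "ry": 0, "rz": 0, "claw": -1},
  {"x": 0, "y": 0, "z": 0, "rx": 0, "ry": 0, "rz": 0, "claw": -1},
], squeeze=15)

```text
time: 6.43
tool_pos: [0.5255, 0.2627, 0.0029]
tool_rot: [-3.142, -0.0, -0.336]
contact_force: [-0.3, -1.6, 3.6]
opening: 0.0319
grip_force: 15.0
```

Emit:
step_arm([
  {"x": 0, "y": 0, "z": -0.01, "rx": 0, "ry": 0, "rz": 0, "claw": -1},
  {"x": 0, "y": 0, "z": -0.04, "rx": 0, "ry": 0, "rz": 0, "claw": -1},
  {"x": 0, "y": 0, "z": -0.09, "rx": 0, "ry": 0, "rz": 0, "claw": -1},
  {"x": 0, "y": 0, "z": -0.14, "rx": 0, "ry": 0, "rz": 0, "claw": -1},
  {"x": 0, "y": 0, "z": -0.19, "rx": 0, "ry": 0, "rz": 0, "claw": -1},
  {"x": 0, "y": 0, "z": -0.24, "rx": 0, "ry": 0, "rz": 0, "claw": -1},
  {"x": 0, "y": 0, "z": -0.28, "rx": 0, "ry": 0, "rz": 0, "claw": -1},
  {"x": 0, "y": 0, "z": -0.289, "rx": 0, "ry": 0, "rz": 0, "claw": -1},
  {"x": 0, "y": 0, "z": -0.289, "rx": 0, "ry": 0, "rz": 0, "claw": -1},
], squeeze=20)

```text
time: 7.18
tool_pos: [0.5264, 0.2633, 0.2222]
tool_rot: [-3.138, -0.004, -0.335]
contact_force: [0.7, -0.4, -1.9]
opening: 0.0319
grip_force: 19.9
```

Emit:
step_arm([
  {"x": 0.005, "y": 0.015, "z": 0, "rx": 0, "ry": 0, "rz": -0.03, "claw": -1},
  {"x": 0.015, "y": 0.045, "z": 0, "rx": 0, "ry": 0, "rz": -0.08, "claw": -1},
  {"x": 0.03, "y": 0.09, "z": 0, "rx": 0, "ry": 0, "rz": -0.15, "claw": -1},
  {"x": 0.045, "y": 0.135, "z": 0, "rx": 0, "ry": 0, "rz": -0.23, "claw": -1},
  {"x": 0.06, "y": 0.18, "z": 0, "rx": 0, "ry": 0, "rz": -0.31, "claw": -1},
  {"x": 0.075, "y": 0.225, "z": 0, "rx": 0, "ry": 0, "rz": -0.39, "claw": -1},
  {"x": 0.088, "y": 0.265, "z": 0, "rx": 0, "ry": 0, "rz": -0.46, "claw": -1},
  {"x": 0.095, "y": 0.292, "z": 0, "rx": 0, "ry": 0, "rz": -0.5, "claw": -1},
  {"x": 0.098, "y": 0.3026, "z": 0, "rx": 0, "ry": 0, "rz": -0.5177, "claw": -1},
  {"x": 0.098, "y": 0.3026, "z": 0, "rx": 0, "ry": 0, "rz": -0.5177, "claw": -1},
  {"x": 0.098, "y": 0.3026, "z": 0, "rx": 0, "ry": 0, "rz": -0.5177, "claw": -1},
  {"x": 0.098, "y": 0.3026, "z": 0, "rx": 0, "ry": 0, "rz": -0.5177, "claw": -1},
])

```text
time: 8.18
tool_pos: [0.5196, 0.025, 0.2182]
tool_rot: [-3.141, 0.002, 0.071]
contact_force: [0.1, 0.3, -1.1]
opening: 0.0317
grip_force: 19.9
```

```bash
python3 c.py w3 wand_light dock
cat > e.py <<'E'
from h import *
c=cam('side');im,d=read_camera('side');pc=cloud(c,d);s=robot.observe()
np.savez('pics/s3.npz',im=im,d=d,pc=pc)
m=nets.masks_of('side','wand_light')[0];P=pc[m['region']&(d>0)];print(m['conf'],m['box'],np.percentile(P,[1,10,50,90,99],axis=0).round(4).tolist())
m=nets.masks_of('side','dock')[0];P=pc[m['region']&(d>0)];P=P[abs(P[:,2]-.008)<.004];print(cv2.minAreaRect((P[:,:2]*1000).astype(np.float32)))
x,y=300,120
cv2.imwrite('pics/s3.png',cv2.resize(im[y:y+180,x-60:x+180],None,fx=3,fy=3,interpolation=2))
E
python3 e.py
```

```text
8.1833 [0.5196 0.025  0.2182] [-3.1408e+00  2.1000e-03  7.1000e-02] [-0.1   0.34  1.55  0.    1.25  1.4 ]
wand_light 0.57 [277.6, 113.7, 363.0, 373.4] [[0.4893, 0.0143, 0.2322], [0.5605, 0.028, 0.2378], [0.6011, 0.0412, 0.2402]]
  rect ((543.8663940429688, 27.410743713378906), (32.622833251953125, 123.29965209960938), 89.40411376953125) z [0.2345 0.2378 0.2392 0.2411]
  lm 0.8 [291.8 319.1] [0.5305 0.0229 0.2389]
dock 0.87 [269.5, 117.1, 367.0, 291.5] [[0.4367, -0.0283, 0.0049], [0.5409, -0.0081, 0.0072], [0.619, 0.0736, 0.0497]]
  rect ((519.9112548828125, 21.142642974853516), (199.0846405029297, 99.92870330810547), 3.955125093460083) z [0.0058 0.007  0.0081 0.0092]
0.75 [314.7, 174.4, 384.2, 192.6] [[0.4349, -0.0766, 0.1891], [0.4477, 0.0286, 0.2218], [0.5302, 0.037, 0.2331], [0.5905, 0.0439, 0.2409], [0.6053, 0.0557, 0.2423]]
((520.482177734375, -39.02082824707031), (201.1886749267578, 231.8563690185547), 2.9527699947357178)
```

View pics/w3.png

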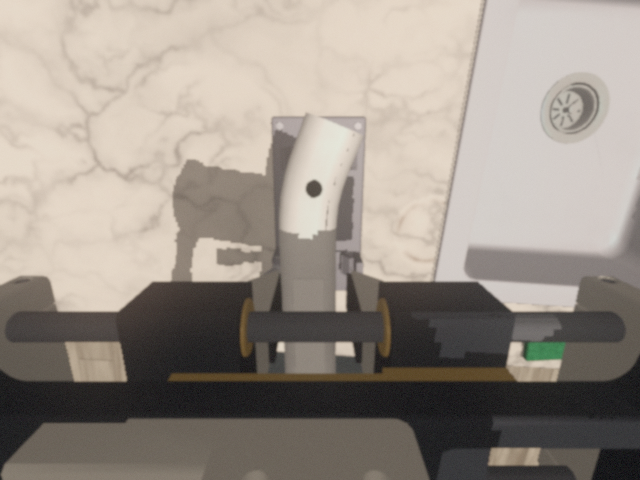

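View pics/s3.png

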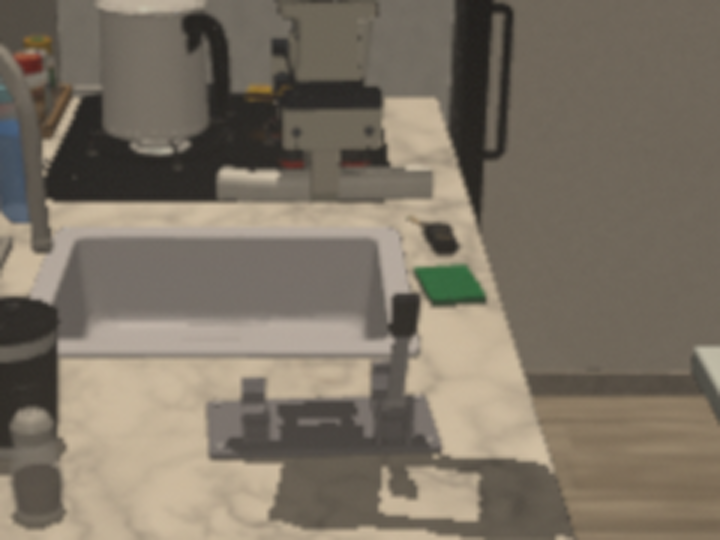

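Wrist view: the wand is level in the fingers with the button at (314,188) facing up and the head towards dock +x. It's aligned over the dock, whose fit repeats (519.9, 21.1). The side crop shows it clear above the lever at (404,310).

Emit:
step_arm([
  {"x": 0.0013, "y": 0.0013, "z": 0.02, "rx": 0, "ry": 0, "rz": 0, "claw": -1},
  {"x": 0.0013, "y": 0.0013, "z": 0.06, "rx": 0, "ry": 0, "rz": 0, "claw": -1},
  {"x": 0.0013, "y": 0.0013, "z": 0.1, "rx": 0, "ry": 0, "rz": 0, "claw": -1},
  {"x": 0.0013, "y": 0.0013, "z": 0.14, "rx": 0, "ry": 0, "rz": 0, "claw": -1},
  {"x": 0.0013, "y": 0.0013, "z": 0.18, "rx": 0, "ry": 0, "rz": 0, "claw": -1},
  {"x": 0.0013, "y": 0.0013, "z": 0.21, "rx": 0, "ry": 0, "rz": 0, "claw": -1},
  {"x": 0.0013, "y": 0.0013, "z": 0.23, "rx": 0, "ry": 0, "rz": 0, "claw": -1},
  {"x": 0.0013, "y": 0.0013, "z": 0.245, "rx": 0, "ry": 0, "rz": 0, "claw": -1},
  {"x": 0.0013, "y": 0.0013, "z": 0.255, "rx": 0, "ry": 0, "rz": 0, "claw": -1},
  {"x": 0.0013, "y": 0.0013, "z": 0.26, "rx": 0, "ry": 0, "rz": 0, "claw": -1},
  {"x": 0.0013, "y": 0.0013, "z": 0.26, "rx": 0, "ry": 0, "rz": 0, "claw": -1},
])

```text
time: 9.5
tool_pos: [0.521, 0.0234, 0.024]
tool_rot: [-3.141, 0.001, 0.071]
contact_force: [-0.4, 0.0, -0.6]
opening: 0.0319
grip_force: 19.9
```

Emit:
step_arm([
  {"x": 0, "y": 0, "z": 0.004, "rx": 0, "ry": 0, "rz": 0, "claw": -1},
  {"x": 0, "y": 0, "z": 0.007, "rx": 0, "ry": 0, "rz": 0, "claw": -1},
  {"x": 0, "y": 0, "z": 0.009, "rx": 0, "ry": 0, "rz": 0, "claw": -1},
  {"x": 0, "y": 0, "z": 0.009, "rx": 0, "ry": 0, "rz": 0, "claw": -1},
  {"x": 0, "y": 0, "z": 0.009, "rx": 0, "ry": 0, "rz": 0, "claw": -1},
])

```text
time: 9.92
tool_pos: [0.5213, 0.0234, 0.0179]
tool_rot: [3.142, -0.0, 0.071]
contact_force: [0.8, 0.7, -1.4]
opening: 0.0319
grip_force: 19.9
```

Nearly touching, so I'll lower a little more, then open.

Emit:
step_arm([
  {"x": 0, "y": 0, "z": 0.001, "rx": 0, "ry": 0, "rz": 0, "claw": -1},
  {"x": 0, "y": 0, "z": 0.002, "rx": 0, "ry": 0, "rz": 0, "claw": -1},
  {"x": 0, "y": 0, "z": 0.002, "rx": 0, "ry": 0, "rz": 0, "claw": -1},
  {"x": 0, "y": 0, "z": 0.002, "rx": 0, "ry": 0, "rz": 0, "claw": 0.3},
  {"x": 0, "y": 0, "z": 0.002, "rx": 0, "ry": 0, "rz": 0, "claw": 0.3},
  {"x": 0, "y": 0, "z": 0.002, "rx": 0, "ry": 0, "rz": 0, "claw": 0.3},
  {"x": 0, "y": 0, "z": 0.002, "rx": 0, "ry": 0, "rz": 0, "claw": 0.3},
  {"x": 0, "y": 0, "z": 0.002, "rx": 0, "ry": 0, "rz": 0, "claw": 0.3},
])

```text
time: 10.58
tool_pos: [0.5212, 0.0234, 0.0161]
tool_rot: [-3.142, -0.0, 0.071]
contact_force: [-0.4, -0.1, -0.4]
opening: 0.0581
grip_force: 0.0
```

Emit:
step_arm([
  {"x": 0, "y": 0, "z": -0.02, "rx": 0, "ry": 0, "rz": 0, "claw": 0.3},
  {"x": 0, "y": 0, "z": -0.06, "rx": 0, "ry": 0, "rz": 0, "claw": 0.3},
  {"x": 0, "y": 0, "z": -0.1, "rx": 0, "ry": 0, "rz": 0, "claw": 0.3},
  {"x": 0, "y": 0, "z": -0.15, "rx": 0, "ry": 0, "rz": 0, "claw": 0.3},
  {"x": 0, "y": 0, "z": -0.2, "rx": 0, "ry": 0, "rz": 0, "claw": 0.3},
  {"x": 0, "y": 0, "z": -0.25, "rx": 0, "ry": 0, "rz": 0, "claw": 0.3},
  {"x": 0, "y": 0, "z": -0.28, "rx": 0, "ry": 0, "rz": 0, "claw": 0.3},
  {"x": 0, "y": 0, "z": -0.28, "rx": 0, "ry": 0, "rz": 0, "claw": 0.3},
])

```text
time: 11.25
tool_pos: [0.5237, 0.0232, 0.2317]
tool_rot: [3.14, -0.01, 0.071]
contact_force: [1.1, 0.3, 1.0]
opening: 0.0594
grip_force: 0.0
```

```bash
python3 c.py w4 wand_light dock lever_grip
cat > g.py <<'E'
from h import *
import sys
# dock-frame report: wand profile and lever angle
c=np.array([.520,.0212]);th=.0698
e=np.array([np.cos(th),np.sin(th)]);n=np.array([-e[1],e[0]])
for tag in sys.argv[1:]:
    pc=np.load('pics/%s.npz'%tag)['pc']; D=pc[...,:2]-c; s=D@e*1e3; w=D@n*1e3; z=pc[...,2]*1e3
    im=np.load('pics/%s.npz'%tag)['im']
    k=(z>28)&(z<43)&(abs(s)<110)&(abs(w)<28)&(im.min(-1)>110)
    print(tag,k.sum(), 'wand s',np.percentile(s[k],[0,1,99,100]).round(1),'w',np.percentile(w[k],[1,99]).round(1),'z',np.percentile(z[k],[5,50,95]).round(1))
    for a in range(-80,81,20):
        q=k&(abs(s-a)<6)
        if q.sum()>3: print('  ',a,q.sum(),w[q].min().round(1),w[q].max().round(1),np.median(z[q]).round(1))
    k=(abs(s+58)<9)&(w>20)&(w<140)&(z>75)&(z<190)
    if k.sum()>5: 
        a=np.arctan2(z[k]-48,43-w[k]); print('  lever',k.sum(),np.percentile(a,[10,50,90]).round(3),'z',z[k].max().round(1),'s',np.median(s[k]).round(1))
    k=(abs(s+58)<9)&(w<-45)&(w>-95)&(z>30)&(z<75)
    if k.sum()>5: print('  shut-side',k.sum(),np.percentile(z[k],[10,50,90]).round(1))
E
python3 - <<'E'
from h import *
for n in('side','top'):
    c=cam(n);im,d=read_camera(n);np.savez('pics/%s4.npz'%n,im=im,d=d,pc=cloud(c,d))
E
python3 g.py w4 side4 top4
```

```text
11.25 [0.5237 0.0232 0.2317] [ 3.1399 -0.0104  0.0711] [-0.1   0.33  1.53  0.    1.27  1.4 ]
wand_light 0.92 [297.2, 132.5, 332.6, 291.4] [[0.4383, 0.0094, 0.0283], [0.5281, 0.025, 0.0365], [0.602, 0.04, 0.039]]
  rect ((520.314697265625, 24.80706214904785), (173.67893981933594, 33.371036529541016), 1.4414424896240234) z [0.0326 0.0365 0.0381 0.0394]
  lm 0.96 [215.8 316.3] [0.5239 0.0206 0.0375]
dock 0.93 [258.0, 123.3, 361.3, 295.5] [[0.4276, -0.0281, 0.005], [0.5293, 0.0124, 0.0073], [0.6165, 0.0725, 0.0667]]
  rect ((519.9622802734375, 21.061397552490234), (197.71038818359375, 99.85344696044922), 4.028683662414551) z [0.0059 0.007  0.008  0.0092]
  lm 0.97 [212.5 318.4] [0.5273 0.0186 0.037 ]
w4 3481 wand s [-86.4 -84.1  83.5  87.6] w [-13.4  16.2] z [31.9 36.6 38.5]
   -80 207 -9.4 16.4 36.5
   -60 225 -9.2 27.8 36.7
   -40 227 -9.1 16.0 36.7
   -20 208 -7.7 14.6 37.1
   0 226 -7.6 15.5 37.0
   20 235 -7.5 15.3 36.6
   40 264 -7.3 17.3 36.3
   60 291 -12.5 27.7 36.2
   80 253 -17.5 10.7 36.4
  lever 168 [1.787 1.834 1.904] z 94.4 s -56.1
  shut-side 53 [39.6 42.8 43.5]
side4 167 wand s [-85.6 -84.5  86.9  87.1] w [-25.3  20.5] z [31.8 37.1 40.5]
   -80 18 -4.8 15.5 37.9
   -60 5 -27.1 9.5 39.1
   -40 22 1.8 20.6 37.9
   40 26 -0.6 23.1 36.7
   60 25 -25.3 20.5 36.3
   80 23 -7.0 13.9 36.1
  lever 195 [1.966 2.008 2.044] z 165.6 s -57.9
top4 343 wand s [-89.8 -88.6  79.9  82.6] w [-15.6  15.3] z [31.3 36.8 40.9]
   -80 46 -10.3 15.1 36.5
   -60 44 -10.2 15.5 36.8
   -40 44 -8.9 15.6 37.0
   40 32 -8.0 13.4 37.2
   60 37 -15.2 9.9 37.2
   80 20 -16.6 6.4 36.5
  lever 159 [1.831 1.894 1.952] z 167.6 s -60.3
  shut-side 16 [33.3 42.5 45.5]
```

View pics/w4.png

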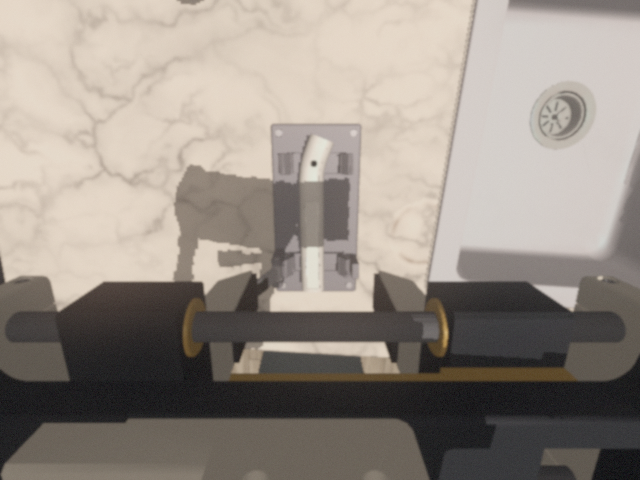

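The wand sits in both saddles, button at (314,163) facing up. In the dock frame it spans s = −86 to +88 mm (centred) with its top at 37–38 mm, as it should be. The lever angle is about 1.95 rad, so the grip is near (0.456, 0.0985, 0.145), which agrees with the triangulation. Next: turn the tool and grasp the grip along dock x.

Emit:
step_arm([
  {"x": -0.02, "y": -0.03, "z": -0.01, "rx": 0, "ry": 0, "rz": -0.15, "claw": 0.3},
  {"x": -0.05, "y": -0.06, "z": -0.02, "rx": 0, "ry": 0, "rz": -0.3, "claw": 0.3},
  {"x": -0.07, "y": -0.09, "z": -0.02, "rx": 0, "ry": 0, "rz": -0.45, "claw": 0.3},
  {"x": -0.0824, "y": -0.1065, "z": -0.02, "rx": 0, "ry": 0, "rz": -0.6, "claw": 0.3},
  {"x": -0.0824, "y": -0.1065, "z": -0.02, "rx": 0, "ry": 0, "rz": -0.75, "claw": 0.3},
  {"x": -0.0824, "y": -0.1065, "z": -0.02, "rx": 0, "ry": 0, "rz": -0.9, "claw": 0.3},
  {"x": -0.0824, "y": -0.1065, "z": -0.02, "rx": 0, "ry": 0, "rz": -1, "claw": 0.3},
  {"x": -0.0824, "y": -0.1065, "z": -0.02, "rx": 0, "ry": 0, "rz": -1, "claw": 0.3},
])

```text
time: 12.37
tool_pos: [0.4537, 0.0988, 0.2408]
tool_rot: [-3.141, 0.0, 0.859]
contact_force: [-0.3, -0.4, 0.4]
opening: 0.0595
grip_force: 0.0
```

Emit:
step_arm([
  {"x": 0, "y": 0, "z": 0, "rx": 0, "ry": 0, "rz": -0.15, "claw": 0.3},
  {"x": 0, "y": 0, "z": 0, "rx": 0, "ry": 0, "rz": -0.3, "claw": 0.3},
  {"x": 0, "y": 0, "z": 0, "rx": 0, "ry": 0, "rz": -0.45, "claw": 0.3},
  {"x": 0, "y": 0, "z": 0, "rx": 0, "ry": 0, "rz": -0.6, "claw": 0.3},
  {"x": 0, "y": 0, "z": 0, "rx": 0, "ry": 0, "rz": -0.75, "claw": 0.3},
  {"x": 0, "y": 0, "z": 0, "rx": 0, "ry": 0, "rz": -0.9, "claw": 0.3},
  {"x": 0, "y": 0, "z": 0, "rx": 0, "ry": 0, "rz": -1, "claw": 0.3},
  {"x": 0, "y": 0, "z": 0, "rx": 0, "ry": 0, "rz": -1, "claw": 0.3},
  {"x": 0, "y": 0, "z": 0, "rx": 0, "ry": 0, "rz": -1, "claw": 0.3},
  {"x": 0, "y": 0, "z": 0, "rx": 0, "ry": 0, "rz": -1, "claw": 0.3},
])

```text
time: 13.2
tool_pos: [0.4539, 0.0986, 0.241]
tool_rot: [-3.141, -0.0, 1.638]
contact_force: [-0.0, 0.4, -0.1]
opening: 0.0599
grip_force: 0.0
```

Emit:
step_arm([
  {"x": 0, "y": 0.0033, "z": 0.03, "rx": 0, "ry": 0, "rz": 0, "claw": 0.3},
  {"x": 0, "y": 0.0033, "z": 0.07, "rx": 0, "ry": 0, "rz": 0, "claw": 0.3},
  {"x": 0, "y": 0.0033, "z": 0.11, "rx": 0, "ry": 0, "rz": 0, "claw": 0.3},
  {"x": 0, "y": 0.0033, "z": 0.14, "rx": 0, "ry": 0, "rz": 0, "claw": 0.3},
  {"x": 0, "y": 0.0033, "z": 0.154, "rx": 0, "ry": 0, "rz": 0, "claw": 0.3},
  {"x": 0, "y": 0.0033, "z": 0.154, "rx": 0, "ry": 0, "rz": 0, "claw": 0.3},
  {"x": 0, "y": 0.0033, "z": 0.154, "rx": 0, "ry": 0, "rz": 0, "claw": -1},
  {"x": 0, "y": 0.0033, "z": 0.154, "rx": 0, "ry": 0, "rz": 0, "claw": -1},
  {"x": 0, "y": 0.0033, "z": 0.154, "rx": 0, "ry": 0, "rz": 0, "claw": -1},
  {"x": 0, "y": 0.0033, "z": 0.154, "rx": 0, "ry": 0, "rz": 0, "claw": -1},
  {"x": 0, "y": 0.0033, "z": 0.154, "rx": 0, "ry": 0, "rz": 0, "claw": -1},
  {"x": 0, "y": 0.0033, "z": 0.154, "rx": 0, "ry": 0, "rz": 0, "claw": -1},
], squeeze=8)

```text
time: 14.2
tool_pos: [0.456, 0.0989, 0.1261]
tool_rot: [-3.141, -0.0, 1.642]
contact_force: [-13.4, 1.6, 11.0]
opening: 0.0243
grip_force: 6.5
```

Emit:
step_arm([
  {"x": 0, "y": 0, "z": 0, "rx": 0, "ry": 0, "rz": 0, "claw": -1},
  {"x": 0, "y": 0, "z": 0, "rx": 0, "ry": 0, "rz": 0, "claw": -1},
], squeeze=8)

```text
time: 14.37
tool_pos: [0.4547, 0.099, 0.1258]
tool_rot: [-3.138, -0.0, 1.642]
contact_force: [-6.3, 1.4, 5.9]
opening: 0.0218
grip_force: 8.0
```

```bash
python3 - <<'E'
from h import *
s=robot.observe();print(s)
c=cam('side');im,d=read_camera('side');np.savez('pics/s5.npz',im=im,d=d,pc=cloud(c,d))
cv2.imwrite('pics/s5.png',cv2.resize(im[140:290,290:430],None,fx=4,fy=4,interpolation=2))
E
python3 g.py s5
```

```text
{'time': 14.3667, 'qpos': array([ 4.92542732e-02,  3.51575365e-01,  1.82456838e+00,  4.21684463e-04,
        9.68662872e-01, -2.20088822e-02]), 'qvel': array([-1.03265716e-03, -3.15405725e-05,  3.16991183e-04,  5.13996557e-04,
       -9.73115883e-04, -3.10962259e-05]), 'joint_efforts': array([-9.76963677e-01, -3.67827523e+01, -2.17860442e+01, -1.12230317e-01,
       -1.81590043e+00,  9.83024365e-03]), 'tool_pos': array([0.45466394, 0.09901571, 0.1258094 ]), 'tool_rot': array([-3.13838706e+00, -4.17399845e-04,  1.64181941e+00]), 'contact_force': array([-6.29595217,  1.35865905,  5.85592508]), 'torque': array([-0.04458575,  1.06029863,  0.04318682]), 'grip_force': 8.000506460666656, 'opening': 0.02177615813628246}
s5 346 wand s [-85.7 -83.8  84.5  87. ] w [-26.7  21.1] z [30.6 37.  40.2]
   -80 18 -2.0 18.5 38.5
   -60 7 -27.2 10.7 38.3
   -40 26 0.4 17.6 37.7
   -20 25 0.3 19.7 38.3
   0 27 -2.7 23.4 36.7
   20 31 0.2 19.5 36.9
   40 27 -0.8 19.8 37.2
   60 27 -7.7 19.3 36.4
   80 25 -6.6 12.3 36.5
  lever 197 [1.962 2.009 2.043] z 166.7 s -57.9
```

View pics/s5.png

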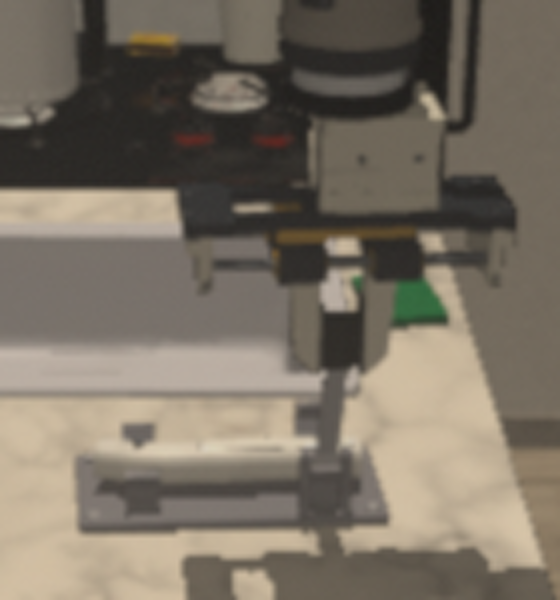

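The side crop shows the fingers either side of the black grip at about (342,340), with the lever unmoved. The tool needs about 1.5 mm towards −x. I'll follow the hinge arc from 1.95 to 0.95 rad.

Emit:
step_arm([
  {"x": -0.0131, "y": -0.002, "z": -0.0045, "rx": 0, "ry": 0, "rz": 0, "claw": -1},
  {"x": -0.0267, "y": -0.002, "z": -0.0076, "rx": 0, "ry": 0, "rz": 0, "claw": -1},
  {"x": -0.0404, "y": -0.002, "z": -0.0095, "rx": 0, "ry": 0, "rz": 0, "claw": -1},
  {"x": -0.0543, "y": -0.002, "z": -0.0099, "rx": 0, "ry": 0, "rz": 0, "claw": -1},
  {"x": -0.068, "y": -0.002, "z": -0.0088, "rx": 0, "ry": 0, "rz": 0, "claw": -1},
  {"x": -0.0817, "y": -0.002, "z": -0.0065, "rx": 0, "ry": 0, "rz": 0, "claw": -1},
  {"x": -0.0951, "y": -0.002, "z": -0.0028, "rx": 0, "ry": 0, "rz": 0, "claw": -1},
  {"x": -0.108, "y": -0.002, "z": 0.0023, "rx": 0, "ry": 0, "rz": 0, "claw": -1},
  {"x": -0.1204, "y": -0.002, "z": 0.0085, "rx": 0, "ry": 0, "rz": 0, "claw": -1},
  {"x": -0.132, "y": -0.002, "z": 0.016, "rx": 0, "ry": 0, "rz": 0, "claw": -1},
  {"x": -0.132, "y": -0.002, "z": 0.016, "rx": 0, "ry": 0, "rz": 0, "claw": -1},
], squeeze=8)

```text
time: 15.33
tool_pos: [0.4618, -0.0028, 0.1127]
tool_rot: [-3.141, 0.002, 1.641]
contact_force: [-3.3, -4.6, 2.5]
opening: 0.0218
grip_force: 8.0
```

Emit:
step_arm([
  {"x": -0.0108, "y": -0.0007, "z": 0.0087, "rx": 0, "ry": 0, "rz": 0, "claw": -1},
  {"x": -0.0208, "y": -0.0007, "z": 0.0183, "rx": 0, "ry": 0, "rz": 0, "claw": -1},
  {"x": -0.0297, "y": -0.0007, "z": 0.0289, "rx": 0, "ry": 0, "rz": 0, "claw": -1},
  {"x": -0.0376, "y": -0.0007, "z": 0.0403, "rx": 0, "ry": 0, "rz": 0, "claw": -1},
  {"x": -0.0441, "y": -0.0007, "z": 0.0525, "rx": 0, "ry": 0, "rz": 0, "claw": -1},
  {"x": -0.0496, "y": -0.0007, "z": 0.0652, "rx": 0, "ry": 0, "rz": 0, "claw": -1},
  {"x": -0.0537, "y": -0.0007, "z": 0.0785, "rx": 0, "ry": 0, "rz": 0, "claw": -1},
  {"x": -0.0564, "y": -0.0007, "z": 0.0921, "rx": 0, "ry": 0, "rz": 0, "claw": -1},
  {"x": -0.0575, "y": -0.0007, "z": 0.1, "rx": 0, "ry": 0, "rz": 0, "claw": -1},
  {"x": -0.0579, "y": -0.0007, "z": 0.1059, "rx": 0, "ry": 0, "rz": 0, "claw": -1},
  {"x": -0.0579, "y": -0.0007, "z": 0.1059, "rx": 0, "ry": 0, "rz": 0, "claw": -1},
], squeeze=8)

```text
time: 16.25
tool_pos: [0.4649, -0.0461, 0.0332]
tool_rot: [3.141, 0.003, 1.642]
contact_force: [-1.3, -9.7, 1.5]
opening: 0.0221
grip_force: 8.0
```

Emit:
step_arm([
  {"x": 0, "y": 0, "z": 0.004, "rx": 0, "ry": 0, "rz": 0, "claw": -1},
  {"x": 0, "y": 0, "z": 0.007, "rx": 0, "ry": 0, "rz": 0, "claw": -1},
  {"x": 0, "y": 0, "z": 0.009, "rx": 0, "ry": 0, "rz": 0, "claw": -1},
  {"x": 0, "y": 0, "z": 0.011, "rx": 0, "ry": 0, "rz": 0, "claw": -1},
  {"x": 0, "y": 0, "z": 0.011, "rx": 0, "ry": 0, "rz": 0, "claw": -1},
])

```text
time: 16.67
tool_pos: [0.4649, -0.0461, 0.0255]
tool_rot: [3.141, 0.003, 1.642]
contact_force: [-1.2, -10.7, -0.4]
opening: 0.0219
grip_force: 8.0
```

Emit:
step_arm([
  {"x": -0.003, "y": 0, "z": 0, "rx": 0, "ry": 0, "rz": 0, "claw": 0},
  {"x": -0.003, "y": 0, "z": 0, "rx": 0, "ry": 0, "rz": 0, "claw": 0},
  {"x": -0.003, "y": 0, "z": 0, "rx": 0, "ry": 0, "rz": 0, "claw": 0},
  {"x": -0.003, "y": 0, "z": -0.02, "rx": 0, "ry": 0, "rz": 0, "claw": 0},
  {"x": -0.003, "y": 0, "z": -0.06, "rx": 0, "ry": 0, "rz": 0, "claw": 0},
  {"x": -0.003, "y": 0, "z": -0.1, "rx": 0, "ry": 0, "rz": 0, "claw": 0},
  {"x": -0.003, "y": 0, "z": -0.15, "rx": 0, "ry": 0, "rz": 0, "claw": 0},
  {"x": -0.003, "y": 0, "z": -0.2, "rx": 0, "ry": 0, "rz": 0, "claw": 0},
  {"x": -0.003, "y": 0, "z": -0.2, "rx": 0, "ry": 0, "rz": 0, "claw": 0},
])

```text
time: 17.42
tool_pos: [0.4683, -0.0465, 0.1825]
tool_rot: [3.129, 0.004, 1.642]
contact_force: [0.9, -0.4, -0.8]
opening: 0.0458
grip_force: 0.0
```

```bash
cat > k.py <<'E'
from h import *
import sys
t=sys.argv[1]
for n in('side','top'):
    c=cam(n);im,d=read_camera(n);np.savez('pics/%s_%s.npz'%(n,t),im=im,d=d,pc=cloud(c,d))
    if n=='side': cv2.imwrite('pics/s_%s.png'%t,cv2.resize(im[180:290,290:430],None,fx=5,fy=5,interpolation=2))
    pc=cloud(c,d); cc=np.array([.520,.0212]);th=.0698
    e=np.array([np.cos(th),np.sin(th)]);nn=np.array([-e[1],e[0]]);D=pc[...,:2]-cc;s=D@e*1e3;w=D@nn*1e3;z=pc[...,2]*1e3
    for lo in range(-90,50,10):
        k=(abs(s+58)<8)&(w>=lo)&(w<lo+10)&(z>40)
        if k.sum()>1: print(n,lo,k.sum(),np.percentile(z[k],[10,50,90]).round(1))
E
python3 k.py k1; python3 g.py side_k1 top_k1
```

```text
side -90 7 [259.4 260.1 543. ]
side -80 10 [71.9 74.4 75.2]
side -70 13 [71.2 72.9 75.4]
side -60 13 [ 70.7  71.8 448.9]
side -50 74 [ 67.4 297.4 328. ]
side -40 167 [ 69.  301.5 366.9]
side -30 301 [344.5 401.6 444.7]
side -20 19 [ 60.3  64.2 474.4]
side -10 70 [ 60.1 472.7 542.4]
side 0 214 [466.9 499.4 530.2]
side 10 40 [ 56.4 497.7 512.3]
side 20 15 [51.3 55.6 56.9]
side 30 12 [51.7 53.5 55.2]
side 40 24 [44.9 52.1 54.2]
top -90 53 [111.5 536.7 539.3]
top -80 52 [ 72.5 537.7 540.1]
top -70 58 [ 70.7 538.5 540. ]
top -60 62 [ 69.1 538.6 539.8]
top -50 67 [ 67.3 538.  539.9]
top -40 64 [ 62.2 537.8 539.9]
top -30 63 [ 61.2 537.3 539.9]
top -20 84 [ 61.3 538.2 542.3]
top -10 51 [ 58.6 537.9 541.8]
top 0 15 [52.1 56.4 58.6]
top 10 14 [52.8 55.6 58.6]
top 20 17 [52.2 54.3 56.4]
top 30 14 [49.4 52.  53.3]
top 40 16 [48.8 53.1 54.3]
side_k1 185 wand s [-47.2 -16.4  86.9  87.1] w [-10.9  20.2] z [31.2 36.2 40. ]
   0 24 -3.6 20.5 36.6
   20 5 3.0 20.0 35.5
   40 28 -2.0 19.0 36.9
   60 24 -8.6 20.2 36.8
   80 24 -8.4 11.5 37.4
  shut-side 42 [67.7 71.8 74.2]Traceback (most recent call la
[... 178 characters left out ...]
[5,50,95]).round(1))
                                ~~~~~~~~~~~~~^^^^^^^^^^^^^^^^^^^
    return _quantile_unchecked(
        a, q, axis, out, overwrite_input, method, keepdims, weights)
    return _ureduce(a,
                    func=_quantile_ureduce_func,
    ...<5 lines>...
                    overwrite_input=overwrite_input,
                    method=method)
    r = func(a, **kwargs)
    result = _quantile(arr,
                       quantiles=q,
    ...<2 lines>...
                       out=out,
                       weights=wgt)
    slices_having_nans = np.isnan(arr[-1, ...])
                                  ~~~^^^^^^^^^
IndexError: index -1 is out of bounds for axis 0 with size 0
```

View pics/s_k1.png

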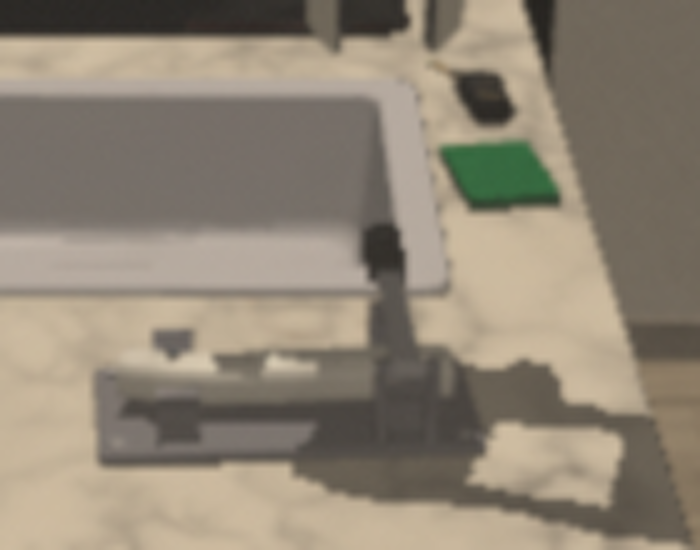

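The side crop shows the wand in place, but the lever is still about 0.18 rad open, with the grip at (383,250) and its top at 73 mm instead of 54 mm. I'll close the fingers and press the grip down from above.

Emit:
step_arm([
  {"x": 0, "y": -0.004, "z": 0, "rx": 0, "ry": 0, "rz": 0, "claw": -1},
  {"x": 0, "y": -0.004, "z": 0, "rx": 0, "ry": 0, "rz": 0, "claw": -1},
  {"x": 0, "y": -0.004, "z": 0, "rx": 0, "ry": 0, "rz": 0, "claw": -1},
  {"x": 0, "y": -0.004, "z": 0, "rx": 0, "ry": 0, "rz": 0, "claw": -1},
  {"x": 0, "y": -0.004, "z": 0.04, "rx": 0, "ry": 0, "rz": 0, "claw": -1},
  {"x": 0, "y": -0.004, "z": 0.08, "rx": 0, "ry": 0, "rz": 0, "claw": -1},
  {"x": 0, "y": -0.004, "z": 0.11, "rx": 0, "ry": 0, "rz": 0, "claw": -1},
  {"x": 0, "y": -0.004, "z": 0.125, "rx": 0, "ry": 0, "rz": 0, "claw": -1},
  {"x": 0, "y": -0.004, "z": 0.13, "rx": 0, "ry": 0, "rz": 0, "claw": -1},
  {"x": 0, "y": -0.004, "z": 0.13, "rx": 0, "ry": 0, "rz": 0, "claw": -1},
])

```text
time: 18.35
tool_pos: [0.4609, -0.0457, 0.0773]
tool_rot: [-3.139, -0.001, 1.642]
contact_force: [-0.0, -0.3, -0.1]
opening: 0.0006
grip_force: 0.0
```

Emit:
step_arm([
  {"x": 0, "y": 0, "z": 0.006, "rx": 0, "ry": 0, "rz": 0, "claw": -1},
  {"x": 0, "y": 0, "z": 0.012, "rx": 0, "ry": 0, "rz": 0, "claw": -1},
  {"x": 0, "y": 0, "z": 0.018, "rx": 0, "ry": 0, "rz": 0, "claw": -1},
  {"x": 0, "y": 0, "z": 0.024, "rx": 0, "ry": 0, "rz": 0, "claw": -1},
  {"x": 0, "y": 0, "z": 0.03, "rx": 0, "ry": 0, "rz": 0, "claw": -1},
  {"x": 0, "y": 0, "z": 0.035, "rx": 0, "ry": 0, "rz": 0, "claw": -1},
  {"x": 0, "y": 0, "z": 0.035, "rx": 0, "ry": 0, "rz": 0, "claw": -1},
  {"x": 0, "y": 0, "z": 0.035, "rx": 0, "ry": 0, "rz": 0, "claw": -1},
])

```text
time: 19.02
tool_pos: [0.462, -0.046, 0.0536]
tool_rot: [3.14, 0.001, 1.642]
contact_force: [-5.5, 0.1, 18.3]
opening: 0.0002
grip_force: 9.4
```

At the stop: the tip is at 53.6 mm (grip top when shut is 54) with 18 N. Retreat straight up and check.

Emit:
step_arm([
  {"x": 0, "y": 0, "z": -0.02, "rx": 0, "ry": 0, "rz": 0, "claw": -1},
  {"x": 0, "y": 0, "z": -0.06, "rx": 0, "ry": 0, "rz": 0, "claw": -1},
  {"x": 0, "y": 0, "z": -0.11, "rx": 0, "ry": 0, "rz": 0, "claw": -1},
  {"x": 0, "y": 0, "z": -0.16, "rx": 0, "ry": 0, "rz": 0, "claw": -1},
  {"x": 0, "y": 0, "z": -0.21, "rx": 0, "ry": 0, "rz": 0, "claw": -1},
  {"x": 0, "y": 0, "z": -0.24, "rx": 0, "ry": 0, "rz": 0, "claw": -1},
  {"x": 0, "y": 0, "z": -0.24, "rx": 0, "ry": 0, "rz": 0, "claw": -1},
  {"x": 0, "y": 0, "z": -0.24, "rx": 0, "ry": 0, "rz": 0, "claw": -1},
])

```text
time: 19.68
tool_pos: [0.4619, -0.0458, 0.2329]
tool_rot: [3.139, 0.001, 1.642]
contact_force: [-0.3, -1.0, -0.1]
opening: 0.0007
grip_force: 0.0
```

```bash
python3 k.py k2 | grep side; python3 g.py side_k2
```

```text
side -80 11 [ 52.9  55.7 287.8]
side -70 13 [ 53.3  54.6 281.5]
side -60 118 [238.2 261.8 290. ]
side -50 111 [ 55.3 328.1 379.3]
side -40 181 [311.  355.9 416.7]
side -30 356 [318.2 447.7 493.5]
side -20 19 [ 51.2  52.7 505.5]
side -10 78 [ 53.8 526.8 592.9]
side 0 233 [517.9 553.2 580.7]
side 10 39 [ 51.1 547.5 561.5]
side 20 9 [47.9 51.3 52. ]
side 30 8 [51.9 52.7 54. ]
side 40 22 [43.2 51.  54.2]
side_k2 161 wand s [-22.5 -19.5  86.9  87.1] w [-13.9  19. ] z [31.4 36.9 39.9]
   -20 9 0.6 17.5 35.8
   0 13 -0.4 18.9 38.0
   40 29 0.8 18.7 36.9
   60 22 -27.5 16.5 36.5
   80 23 -7.4 11.9 36.2
  shut-side 32 [52.8 54.7 56.1]
```

View pics/s_k2.png

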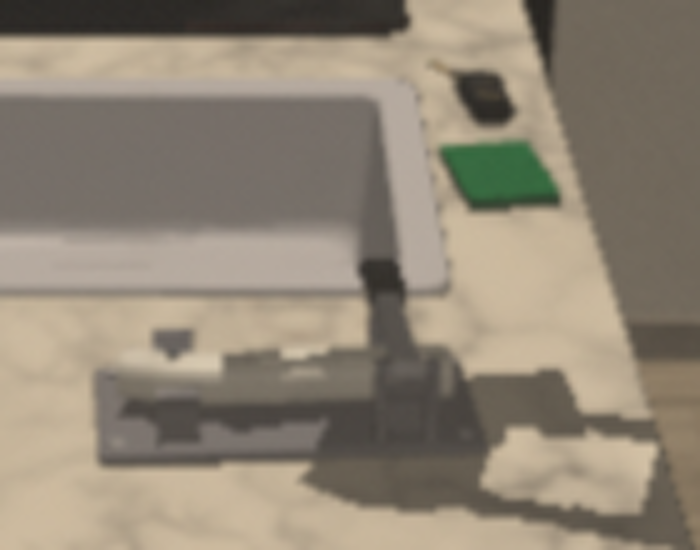

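The side crop shows the lever level across the −x saddle, with the grip at (382,275) and its top at 54.6 mm. The wand's far end is still at s = +87 mm and the arm is clear.

```bash
python3 -c "
from cell import robot
print(robot.hand_in())"
```

```text
the job is handed in; nothing more can be done
None
```

The wand light is released in both saddles, button up and centred lengthwise to about 1 mm. The lever is pressed to its end stop, the bystanders were not touched, and the job was handed in at about 20 s; no verdict came back.

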